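Step the feed stage on by one turn of its hand wheel

TASK

Advance the pin block on the feed stage by one step: with the fingers, push the stage's flat-lying hand wheel round by its upright handle, clockwise as seen from above, through exactly one full turn, so that the handle finishes where it started, and then move the hand clear. Only push the handle lightly, do not grip it, and leave the loose things around the stage where they are.

Things in the scene. Friction and masses are not known exactly. Their poses are not given: they have to be found in the camera images.
- feed_stage: The feed stage, screwed down: grey base plate 250 x 110 x 12 mm, on it a grey gear box (66 x 72 mm, top 54 mm above the bench) that carries the hand wheel, and beside it two guide rods with the carriage. Origin on the bench surface under the wheel's axis; its x axis points along the rods, from the wheel to the carriage (to the robot's left and somewhat towards it), z up. The plate reaches from x = -65 to +185 mm, y = -55 to +55 mm.
- wheel_centre (a point): The point on the wheel's vertical axis 80 mm above the bench; it does not turn. The wheel lies flat: black round rim of 55 mm radius to its bar's centre (123 mm across overall), bar 13 mm thick, top of the rim 80 mm above the bench, three thin spokes, hub top 85 mm above the bench.
- handle_mid (a point): The middle of the upright handle's grip, 108 mm above the bench and 55 mm from the wheel's axis.
- wheel_handle: The upright handle that stands on the rim and goes round with the wheel: a black round sleeve 17 mm thick, free to spin on its pin, its grip from 84 to 131 mm above the bench. Origin on its own axis at bench height, 55 mm from the wheel's axis. It needs about 3 to 4 N of sideways push, stays where it is left and does not coast. To be pushed only: a contact force over 30 N counts as gripping or forcing it.
- feed_wheel (a joint): Angle of the hand wheel in rad, growing clockwise as seen from above; one turn is 6.283 and the count goes on past it. It starts anywhere from 0 to 5.6. At 0 the handle is on the feed stage's +x side of the axis.
- carriage (a joint): Travel of the carriage along the rods in m, 0.024 per clockwise turn of the wheel, away from the wheel. The carriage is an aluminium plate 56 x 92 mm with an aluminium pin block on it, all below 80 mm above the bench; it is driven by the wheel and never comes under the handle's circle.
- screw_tin: Bystander, to be left alone (fails if moved more than 20 mm): the shallow round metal tin of brass screws, 60 mm across, 20 mm high. Origin at the centre of its underside.
- relay_cube: Bystander, to be left alone (fails if moved more than 20 mm): the plug-in relay, an upright block with a clear cover, 22 x 28 x 38 mm high. Origin at the centre of its underside.
- connector_six: Bystander, to be left alone (fails if moved more than 20 mm): the small white six-way connector housing, 17 x 31 x 12 mm high. Origin at the centre of its underside.
- side_cutters: Bystander, to be left alone (fails if moved more than 20 mm): the side cutters with red grips lying flat, 130 x 52 x 11 mm high. Origin at the centre of its underside.
- flux_bottle: Bystander, to be left alone (fails if moved more than 20 mm): the brown flux bottle with a black cap, 34 mm across, 85 mm high. Origin at the centre of its underside.
- small_motor: Bystander, to be left alone (fails if moved more than 20 mm): the small geared motor on a brass plate, 82 x 41 x 26 mm high. Origin at the centre of its underside.

How it is judged:
By the outcome, as a careful person would: the job done as asked, in the order asked, and still so for the second after the job is handed in, with the robot touching nothing.
It also fails if it takes over 48 s, if anything falls off the work surface, if the arm or the gripper's body presses on something with over 40 N, if the wrist force passes 120 N, or if a joint passes its speed limit or range.

ROBOT

A 7-joint arm with a two-finger parallel gripper is mounted at the origin on a cart in front of the work surface, level with it; the furniture and walls round the work are solid. World frame = base frame: x ahead of the robot, y to its left, z up, the work surface at z = 0. Lengths are in m, angles in rad, forces in N, time in s.
With the tool pointing down it reaches from about 0.425 to 0.875 m from the base axis. Payload 8.4 kg.
Tool frame: the origin (TCP) lies at the very end of the fingers, on their centre line; the grasp point (between the pads) lies robot.tcp_to_grasp behind it (robot.tcp_to_grasp is the distance from the TCP to the grasp point, in m); z points along the fingers, y is the line along which they close (so a half turn about z gives the same grasp; the last joint's range is limited). The gripper opens to 87 mm and grips with 3 to 60 N. Pads are 19 mm wide; open, the fingers measure 117 mm over their backs; the gripper's body (75 mm by 190 mm) begins 51 mm behind the grasp point.
Start: joints at [1.154, 0.333, 0.04, 1.465, -0.013, 1.343, -0.059], TCP at [0.203, -0.617, 0.2] pointing down, gripper open.
Joint ranges: [-2.58, 2.58], [-0.38, 2.09], [-1.3, 1.39], [0.25, 2.4], [-1.5, 4.64], [0.08, 2.09], [-2.65, 2.65]. Speed limits (rad/s): [2.22, 2.22, 2.79, 2.79, 3.14, 3.14, 3.14].

INTERFACE

Orientations are given as a unit quaternion [w, x, y, z].
In Python, from plant import robot gives the robot as it stands. Calls block until the motion is done:
- robot.movep(position, orientation): joint-space move of the TCP to a pose.
- robot.move_straight(position, attitude=None, rate=0.15, guard=None): straight line of the TCP; attitude=None keeps the orientation; rate is the mean speed in m/s. With guard (N) it stops when the force on the tool has changed by that much, and returns True; else False.
- robot.movej(angles): joint-space move.
- robot.grip(opening): finger opening in m; the grip force is fixed at half the most; returns when the fingers have stopped.
- robot.pause(seconds).
- robot.ik(position, orientation): joint angles nearest the present ones, or None.
- robot.sense(): the state.
- robot.read_camera(name): name is "side" or "top" or "wrist"; returns (picture, depth): 420x560x3 uint8, red, green, blue; 420x560 float32, m along the optical axis (not along the pixel's ray), 0 where there is no reading.
- robot.camera_model(name): a dict with "fx", "fy", "cx", "cy" (pixels), "D" ([k1, k2, p1, p2, k3] as OpenCV has them; the pictures are not rectified), "xyz" and "orientation" of the camera in the world. Camera axes: x right, y down, z forward; pixel columns grow to the right and rows downward; lengths in m; the calibration is good to about 2 mm. A picture is of the moment at which its call begins: read the wrist's pose just before it. camera_model takes no time and is no camera call; for the wrist camera it gives the pose at the moment of the call.
A pose or a line that the arm cannot do raises robot.IKError and nothing moves.
- robot.finish_job(): hands the job in; it is judged then, once.
The state is a dict: "time": time; "joint_pos": joint angles; "joint_velocities": joint speeds; "joint_efforts": joint torques, N m; "tool_pos": TCP position; "ee_rot": TCP orientation; "contact_force": force on the tool from outside, world axes, zero at the start; "torque": the same for the moment, N m; "grip_width": finger opening in m; "grip_force": force on a finger pad.
Only numpy, scipy, OpenCV 4.12 (cv2) and the standard library are available. Lean on these libraries where they do the work, as an engineer would, in place of code of your own. Each camera call takes 0.05 s, during which the arm holds its last target. There are 200 camera calls.

## Working session

There is one attempt and no reset: what is moved stays moved. The work goes in short steps, each a Python script; the robot and the scene stay as the last script left them, time stands still between calls to the robot, and variables do not carry over. Pictures are saved under pics/ and viewed, at most 10 in all, crops included, and the job is handed in when it is done.

```bash
ls; mkdir -p pics; python3 - <<'E'
from plant import robot
import cv2,numpy as np
for n in("top","side"):
    p,d=robot.read_camera(n); cv2.imwrite(f"pics/{n}0.png",p[:,:,::-1]); np.save(f"{n}0.npy",d); print(n,robot.camera_model(n))
s=robot.sense();print(s); print(robot.tcp_to_grasp)
E
```

```text
pics
top {'fx': 525.2111219518114, 'fy': 525.2111219518114, 'cx': 273.4376021440423, 'cy': 208.72270701338323, 'D': array([-0.12224779,  0.        ,  0.        ,  0.        ,  0.        ]), 'xyz': array([0.27524255, 0.02997225, 1.40867374]), 'orientation': array([-0.07665499,  0.7317899 , -0.67312406,  0.07423985])}
side {'fx': 425.36664715943397, 'fy': 425.36664715943397, 'cx': 286.1772218356553, 'cy': 207.17304093332655, 'D': array([-0.12904208,  0.        ,  0.        ,  0.        ,  0.        ]), 'xyz': array([0.02872643, 0.86493523, 0.71642051]), 'orientation': array([ 0.13741075, -0.23325235,  0.84006924, -0.47010137])}
{'time': 0.1, 'joint_pos': array([ 1.15380831,  0.33383395,  0.03984641,  1.4661347 , -0.0133861 ,
        1.34334513, -0.05851052]), 'joint_velocities': array([-3.29633275e-05, -9.64790345e-04, -1.29910007e-03, -2.34175569e-03,
        3.21106674e-04,  8.38182808e-04,  6.60932269e-04]), 'joint_efforts': array([ 4.73835316e-03, -6.57811689e+01,  1.34052459e+00, -4.04706681e+01,
       -5.95452986e-02,  4.10615362e-02,  2.09427458e-05]), 'tool_pos': array([ 0.20294693, -0.61702992,  0.19967552]), 'ee_rot': array([-7.08860841e-04,  9.87402380e-01,  1.58227718e-01, -1.64977014e-04]), 'contact_force': array([-0.20620978,  0.1625562 ,  0.40674312]), 'torque': array([-0.00910784, -0.08122285,  0.04387286]), 'grip_force': 0.0, 'grip_width': 0.0867897457763394}
0.0187
```

View pics/top0.png

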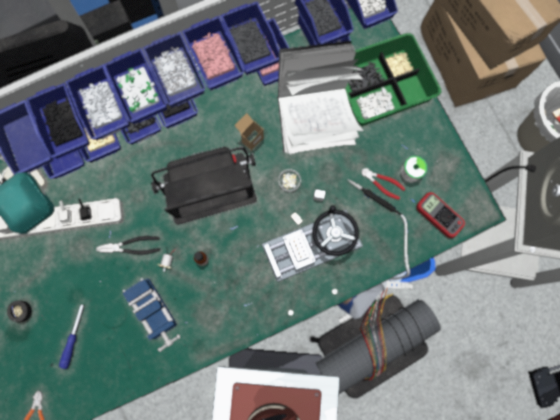

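View pics/side0.png

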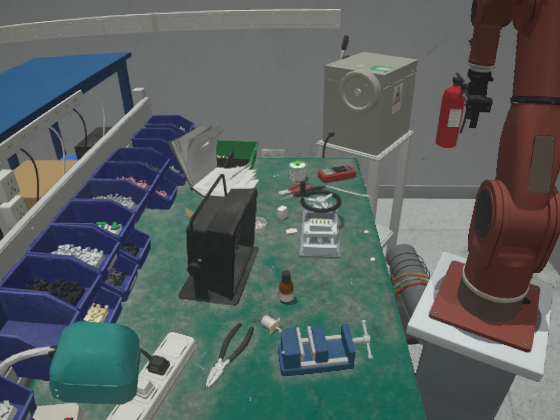

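The top view shows the wheel near (336,233) and the carriage near (290,250). The screw tin is at (290,180), the relay at (320,195) and the connector at (296,218). Next I'll enlarge the image and measure.

```bash
cat > h.py <<'E'
import cv2,numpy as np
from scipy.spatial.transform import Rotation as R
def rot(q): return R.from_quat([q[1],q[2],q[3],q[0]]).as_matrix()
def cloud(m,d):
    v,u=np.indices(d.shape); K=np.array([[m["fx"],0,m["cx"]],[0,m["fy"],m["cy"]],[0,0,1]])
    n=cv2.undistortPoints(np.stack([u,v],-1).reshape(-1,1,2).astype(float),K,m["D"]).reshape(*d.shape,2)
    P=np.dstack([n,np.ones(d.shape)])*d[...,None]
    return P@rot(m["orientation"]).T+m["xyz"]
E
python3 - <<'E'
from plant import robot
from h import *
for n,(x,y) in(("top",(336,233)),("side",(320,205))):
    d=np.load(n+"0.npy"); P=cloud(robot.camera_model(n),d)
    c=P[y-40:y+41,x-50:x+51].reshape(-1,3)
    z=c[:,2]
    print(n,P[233,336] if n=="top" else P[205,320])
    img=cv2.imread(f"pics/{n}0.png")
    rim=c[(z>.065)&(z<.085)]; print("rim",len(rim),rim.min(0),rim.max(0))
    h=c[(z>.095)&(z<.15)]; print("handle",len(h),h.mean(0) if len(h) else "", np.round(h[:12],3).tolist())
    pic=img[y-50:y+50,x-75:x+75]; cv2.imwrite(f"pics/{n}_crop.png",cv2.resize(pic,None,fx=5,fy=5,interpolation=cv2.INTER_CUBIC))
E
```

```text
top [ 0.51131264 -0.11771465  0.09033578]
rim 973 [ 0.44043807 -0.17968506  0.0650004 ] [ 5.77228770e-01 -1.46334688e-04  8.49800707e-02]
handle 50 [ 0.56605275 -0.10016534  0.12250582] [[0.574, -0.097, 0.13], [0.573, -0.098, 0.137], [0.574, -0.102, 0.131], [0.575, -0.104, 0.131], [0.572, -0.095, 0.126], [0.571, -0.097, 0.132], [0.571, -0.099, 0.132], [0.57, -0.101, 0.137], [0.57, -0.103, 0.139], [0.574, -0.107, 0.125], [0.569, -0.095, 0.128], [0.569, -0.097, 0.128]]
side [ 0.51218049 -0.10486454  0.06509579]
rim 568 [ 0.44312997 -0.17468882  0.06500777] [ 0.57068996 -0.0081845   0.08466327]
handle 64 [ 0.56528181 -0.0939232   0.1139434 ] [[0.572, -0.095, 0.131], [0.568, -0.094, 0.133], [0.567, -0.098, 0.131], [0.565, -0.102, 0.129], [0.571, -0.093, 0.128], [0.566, -0.09, 0.131], [0.563, -0.091, 0.132], [0.561, -0.094, 0.131], [0.56, -0.098, 0.129], [0.574, -0.093, 0.124], [0.57, -0.091, 0.127], [0.566, -0.09, 0.128]]
```

View pics/top_crop.png

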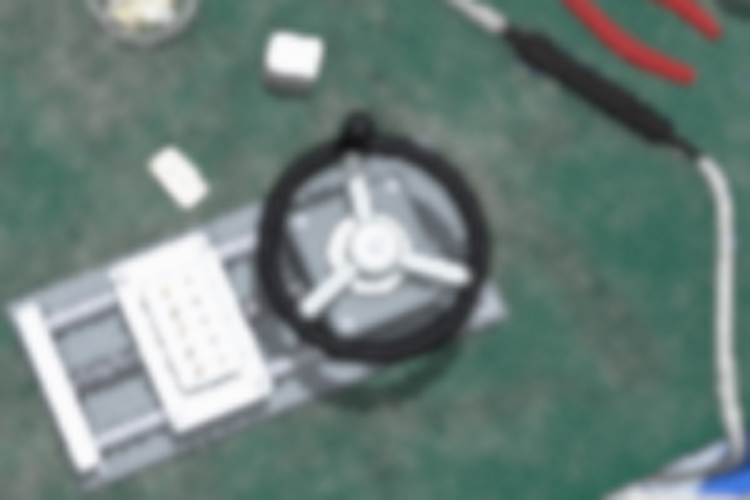

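View pics/side_crop.png

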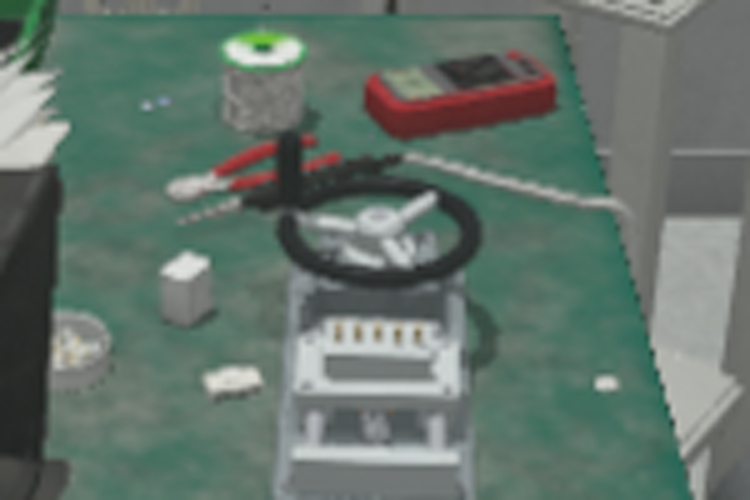

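The top crop shows the hub at (336,232) and the handle at about (332,209), on the far side of the wheel. The side crop agrees: the upright handle is at the rim's far edge. Next: a circle fit, the wrist camera's offset and the yaw range.

```bash
python3 - <<'E'
from plant import robot
from h import *
from scipy.optimize import least_squares
for n,(x,y) in(("top",(336,233)),("side",(320,205))):
    P=cloud(robot.camera_model(n),np.load(n+"0.npy")); img=cv2.imread(f"pics/{n}0.png")
    c=P[y-40:y+41,x-50:x+51].reshape(-1,3); g=img[y-40:y+41,x-50:x+51].reshape(-1,3).max(1)
    k=(c[:,2]>.068)&(c[:,2]<.088)&(g<75); q=c[k]
    f=least_squares(lambda p:np.hypot(q[:,0]-p[0],q[:,1]-p[1])-.055,[.512,-.112],loss="soft_l1",f_scale=.003)
    print(n,k.sum(),f.x,np.median(abs(f.fun)))
m=robot.camera_model("wrist");s=robot.sense()
T=rot(s["ee_rot"]);print("cam in tool",T.T@(m["xyz"]-s["tool_pos"]),(T.T@rot(m["orientation"])).round(3).tolist(),m["fx"])
for yaw in np.arange(-3,3.2,.5):
    q=robot.ik([.512,-.112,.15],[0,np.cos(yaw/2),np.sin(yaw/2),0]); print(round(yaw,1),None if q is None else np.round(q,2))
E
```

```text
top 497 [ 0.51524707 -0.11687391] 0.0025218441597242985
side 314 [ 0.51384088 -0.11060078] 0.002168957894399484
cam in tool [ 0.07223022  0.00157346 -0.1850389 ] [[0.002, -0.964, -0.267], [1.0, 0.001, 0.001], [-0.0, -0.267, 0.964]] 323.3507764614514
-3.0 [ 0.69  0.16 -0.61  1.81  0.1   1.2   1.76]
-2.5 [ 1.1   0.27 -1.1   1.8   0.25  1.23  2.14]
-2.0 [ 1.19  0.33 -1.23  1.79  0.32  1.25  2.58]
-1.5 [-1.02  0.29  1.36  1.88 -0.31  1.21 -2.63]
-1.0 [ 0.49  0.14 -0.39  1.82  0.06  1.2  -2.49]
-0.5 [ 0.51  0.14 -0.42  1.82  0.06  1.2  -1.99]
0.0 [ 0.54  0.14 -0.44  1.82  0.06  1.2  -1.49]
0.5 [ 0.56  0.14 -0.47  1.82  0.07  1.2  -1.  ]
1.0 [ 0.59  0.15 -0.5   1.82  0.07  1.2  -0.5 ]
1.5 [ 0.61  0.15 -0.53  1.81  0.08  1.2  -0.01]
2.0 [ 0.64  0.15 -0.56  1.81  0.09  1.2   0.49]
2.5 [ 0.65  0.16 -0.57  1.81  0.09  1.2   0.99]
3.0 [ 0.7   0.16 -0.62  1.81  0.1   1.2   1.48]
```

```bash
cat >> h.py <<'E'
def Q(yaw): return [0,np.cos(yaw/2),np.sin(yaw/2),0]
def look(robot,name):
    m=robot.camera_model("wrist"); p,d=robot.read_camera("wrist")
    cv2.imwrite(f"pics/{name}.png",p[:,:,::-1]); np.save(name+".npy",d); np.save(name+"_m.npy",m,allow_pickle=True)
    return p,cloud(m,d)
E
python3 - <<'E'
from plant import robot
from h import *
robot.move_straight([.203,-.617,.32],rate=.2)
robot.movep([.59,-.113,.30],Q(3.14))
robot.move_straight([.59,-.113,.22],rate=.2)
robot.grip(0)
robot.pause(.3)
p,P=look(robot,"w0"); s=robot.sense(); print(s["time"],s["tool_pos"],s["joint_pos"].round(2),s["grip_width"])
z=P[...,2]; h=P[(z>.122)&(z<.14)&(p.max(2)<90)]; print(len(h),h.mean(0),np.median(h,0))
E
```

```text
5.5417 [ 0.59000729 -0.1130169   0.21999392] [ 0.6   0.28 -0.6   1.54  0.16  1.37  1.56] 0.0006777518143876615
846 [0.59532933 0.04886157 0.13045254] [0.59647574 0.10498041 0.13051619]
```

View pics/w0.png

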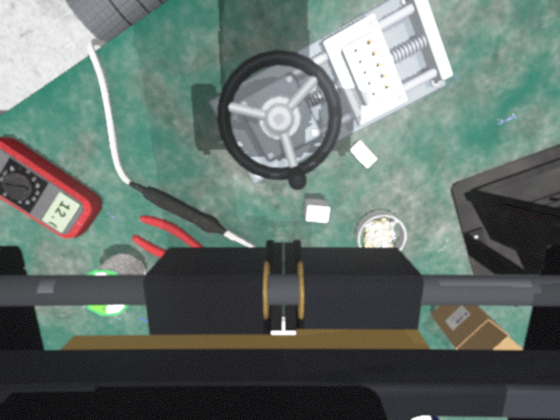

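The wrist view shows the hub at (280,118) and the handle top at (297,180). The carriage is at upper right, the relay at (317,212), and the closed finger tips at about (284,243). Next: precise positions and the fingers' shape.

```bash
cat >> h.py <<'E'
from scipy.optimize import least_squares
def fit(name):
    """wheel centre (rim fit) and handle top centre from a wrist picture"""
    m=np.load(name+"_m.npy",allow_pickle=True).item(); P=cloud(m,np.load(name+".npy")); g=cv2.imread(f"pics/{name}.png").max(2)
    z=P[...,2]; r=np.hypot(P[...,0]-.514,P[...,1]+.113)
    q=P[(z>.070)&(z<.084)&(g<90)&(r<.075)]
    f=least_squares(lambda p:np.hypot(q[:,0]-p[0],q[:,1]-p[1])-.055,[.512,-.112],loss="soft_l1",f_scale=.003)
    h=P[(z>.124)&(z<.138)&(r<.08)&(r>.03)]
    c=cv2.minEnclosingCircle(h[:,:2].astype(np.float32)) if len(h) else None
    return f.x,len(q),h.mean(0),len(h),c
E
python3 - <<'E'
from h import *
print(fit("w0"))
m=np.load("w0_m.npy",allow_pickle=True).item();P=cloud(m,np.load("w0.npy"))
T=rot(Q(3.14)); t=(P-[.590007,-.113017,.219994])@T
for r in range(236,350,12):
    for c in (150,200,240,255,262,270,278,284,290,298,306,320,400):
        if t[r,c,2]<.02: print(r,c,(t[r,c]*1000).round().astype(int),end="; ")
    print()
E
```

```text
(array([ 0.51649671, -0.11868946]), 3760, array([ 0.56797424, -0.10215   ,  0.12959114]), 269, ((0.5689738988876343, -0.10192772001028061), 0.008234081789851189))

248 200 [ 38 -26 -99]; 248 240 [  39  -14 -100]; 248 255 [ 38 -10 -99]; 248 262 [ 38  -8 -99]; 248 270 [ 12  -8 -35]; 248 278 [ 10  -4 -31]; 248 284 [ 10  -1 -32]; 248 290 [ 11   2 -32]; 248 298 [ 12   6 -35]; 248 306 [ 38   5 -99]; 248 320 [ 38   9 -99]; 
260 200 [  39  -23 -108]; 260 240 [  38  -13 -107]; 260 255 [  38   -9 -106]; 260 262 [  39   -7 -108]; 260 270 [ 11  -8 -49]; 260 278 [ 10  -4 -46]; 260 284 [ 10  -1 -45]; 260 290 [ 10   2 -46]; 260 298 [ 11   5 -49]; 260 306 [  39    4 -108]; 260 320 [  38    8 -106]; 260 400 [  39   29 -108]; 
272 150 [  38  -34 -114]; 272 200 [  38  -22 -114]; 272 240 [  38  -12 -114]; 272 255 [  38   -9 -113]; 272 262 [  39   -7 -115]; 272 270 [ 12  -7 -61]; 272 278 [ 10  -4 -58]; 272 284 [  4  -1 -46]; 272 290 [ 10   1 -58]; 272 298 [  32    2 -102]; 272 306 [  38    4 -113]; 272 320 [  38    7 -114]; 272 400 [  39   26 -115]; 
284 150 [  37  -33 -117]; 284 200 [  36  -21 -117]; 28
[... 1121 characters left out ...]
]; 320 298 [  7   3 -87]; 320 306 [  27    4 -117]; 320 320 [  27    7 -116]; 320 400 [  27   26 -117]; 
332 150 [  24  -34 -117]; 332 200 [  24  -22 -117]; 332 240 [  24  -12 -117]; 332 255 [  24   -9 -117]; 332 262 [  23   -7 -116]; 332 270 [ -8  -7 -75]; 332 298 [  24    2 -118]; 332 306 [  24    4 -117]; 332 320 [  25    7 -118]; 332 400 [  24   27 -117]; 
344 150 [  24  -32 -122]; 344 200 [  24  -21 -122]; 344 240 [  24  -12 -122]; 344 255 [  25   -8 -122]; 344 262 [  24   -7 -122]; 344 270 [  24   -5 -121]; 344 278 [  24   -3 -122]; 344 284 [  25   -2 -122]; 344 290 [  24    0 -122]; 344 298 [  25    2 -123]; 344 306 [  24    4 -122]; 344 320 [  24    7 -122]; 344 400 [  25   25 -122];
```

```bash
cat >> h.py <<'E'
C=np.array([.5165,-.1187]); Z=.097; TH0=np.arctan2(-.1019+.1187,.5690-.5165)
def pose(th,D,side,z=Z):
    """tip D behind a handle at angle th; side=-1: yaw=th+pi, +1: yaw=th"""
    u=np.array([np.cos(th),np.sin(th)]); t=np.array([u[1],-u[0]])
    p=C+.055*u-t*D
    return [*p,z],Q(th+(np.pi if side<0 else 0))
def push(robot,a,b,D,side,rate=.045):
    F=[]
    n=max(1,int(np.ceil(abs(b-a)/.2)))
    for th in np.linspace(a,b,n+1)[1:]:
        robot.move_straight(*pose(th,D,side),rate=rate); F.append(np.hypot(*robot.sense()["contact_force"][:2]))
    return np.round(F,1)
E
python3 - <<'E'
from plant import robot
from h import *
ok=[(lambda q: None if q is None else round(q[6],2))(robot.ik(*pose(th,.02,-1))) for th in TH0-np.linspace(0,4.2,8)]
print(ok)
if None in ok: raise SystemExit
robot.movep(*pose(TH0,.036,-1,.19))
robot.move_straight(*pose(TH0,.036,-1),rate=.15)
hit=robot.move_straight(*pose(TH0,.012,-1),rate=.03,guard=2.0)
s=robot.sense(); u=np.array([np.cos(TH0),np.sin(TH0)]);t=np.array([u[1],-u[0]])
D=-(s["tool_pos"][:2]-C)@t
print(hit,"D",D,s["contact_force"],s["time"])
np.save("D.npy",D)
E
```

```text
[np.float64(1.79), np.float64(1.26), np.float64(0.74), np.float64(0.22), np.float64(-0.33), np.float64(-0.92), np.float64(-1.4), np.float64(-2.1)]
True D 0.017141331774193344 [ 0.55841765 -0.25327323 -0.0426551 ] 7.2833
```

```bash
python3 - <<'E'
from plant import robot
from h import *
print(push(robot,TH0,TH0-4.2,.0175,-1))
print(robot.sense()["time"],robot.sense()["joint_pos"].round(2))
e=TH0-4.2
robot.move_straight(*pose(e,.03,-1),rate=.1)
robot.move_straight(*pose(e,.03,-1,.19),rate=.2)
robot.movep([.59,-.113,.22],Q(3.14)); robot.pause(.2)
look(robot,"w1"); print(robot.sense()["time"]); f=fit("w1"); print(f, TH0-4.2+2*np.pi)
c=np.array(f[4][0])-C; print(np.hypot(*c),np.arctan2(c[1],c[0]))
E
```

```text
[0.4 1.5 1.6 1.1 1.6 1.9 0.9 0.7 0.2 0.8 0.5 2.3 1.3 1.1 1.8 0.7 0.9 1.5
 0.  1.  0.4]
15.8667 [ 0.31  0.07 -0.21  2.    0.02  1.07 -2.22]
20.0167
(array([ 0.5165266 , -0.11864894]), 4037, array([ 0.47561332, -0.08275485,  0.12938423]), 373, ((0.47514957189559937, -0.08203434944152832), 0.008443273603916168)) 2.3928882517220424
0.055265068852695345 2.416171342174265
```

View pics/w1.png

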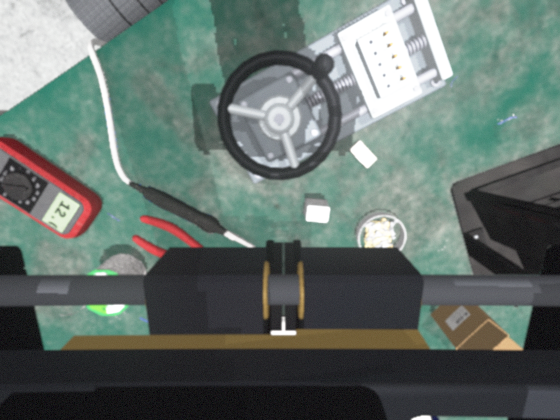

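The wheel turned 240° as intended: the handle is now at (325,63) and nothing else moved. Next I push with the other side and stop a little short.

```bash
python3 - <<'E'
from plant import robot
from h import *
a=2.41
robot.movep(*pose(a,.034,1,.19))
robot.move_straight(*pose(a,.034,1),rate=.2)
robot.move_straight(*pose(a,.018,1),rate=.08)
e=TH0+.10
print(push(robot,a,e,.017,1,.055), robot.sense()["time"])
robot.move_straight(*pose(e,.03,1),rate=.12)
robot.move_straight(*pose(e,.03,1,.18),rate=.25)
robot.movep([.59,-.113,.22],Q(3.14)); robot.pause(.2)
look(robot,"w2"); print(robot.sense()["time"]); f=fit("w2"); print(f)
c=np.array(f[4][0])-C; print(np.hypot(*c),np.arctan2(c[1],c[0]),"target",TH0)
for n in("w0","w1","w2"):
    f=fit(n);c=f[2][:2]-C;print(n,np.arctan2(c[1],c[0]))
E
```

```text
[0.7 1.4 0.5 0.2 0.7 0.8 1.1 0.4 0.8 0.4 1.3] 25.375
28.6167
(array([ 0.51644206, -0.11860581]), 4084, array([ 0.5666627 , -0.09848456,  0.12966015]), 273, ((0.5675511360168457, -0.09810765087604523), 0.008295397274196148))
0.055047827668794756 0.38340568247245055 target 0.30970294454245617
w0 0.3110812416094946
w1 2.420422297765099
w2 0.38308771344438347
```

```bash
python3 - <<'E'
from plant import robot
from h import *
a=TH0+.1; e=a-.0725
robot.movep(*pose(a,.034,1,.18))
robot.move_straight(*pose(a,.034,1),rate=.2)
robot.move_straight(*pose(a,.019,1),rate=.08)
robot.move_straight(*pose(e,.017,1),rate=.03); robot.pause(.1)
robot.move_straight(*pose(e,.03,1),rate=.12)
robot.move_straight(*pose(e,.03,1,.18),rate=.25)
robot.movep([.59,-.113,.22],Q(3.14)); robot.pause(.2)
look(robot,"w3"); print(robot.sense()["time"])
for n in("w0","w3"):
    f=fit(n);c=np.array(f[4][0])-C;k=f[2][:2]-C;print(n,np.arctan2(c[1],c[0]),np.arctan2(k[1],k[0]))
E
```

```text
35.525
w0 0.3093681017136327 0.3110812416094946
w3 0.31508603587845085 0.31550687183404996
```

View pics/w3.png

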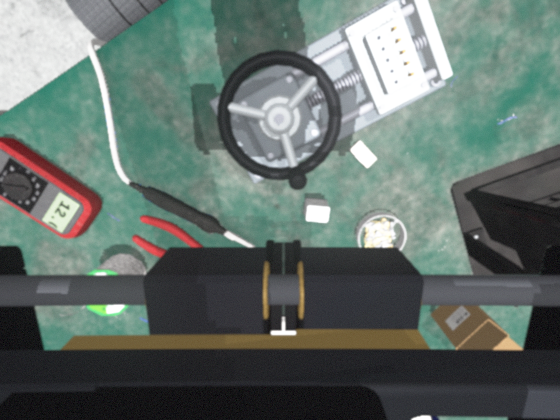

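The handle is back at (297,180), within 0.3° of where it started. The carriage has moved further out, the loose things haven't moved, and the hand is clear.

```bash
python3 -c "
from plant import robot
print(robot.finish_job())"
```

```text
the job is handed in; nothing more can be done
None
```

I pushed the hand wheel one full turn clockwise and handed the job in: the handle ended within about 0.3° of its start, the loose things in the last picture had not moved, and the hand is clear (about 35.5 s of the 48 s used).

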